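Shut the lids along a curved sample tray

ROBOT

A 7-joint arm with a two-finger parallel gripper is mounted at the origin on a cart in front of the work surface, level with it; the furniture and walls round the work are solid. World frame = base frame: x ahead of the robot, y to its left, z up, the work surface at z = 0. Lengths are in m, angles in rad, forces in N, time in s.
With the tool pointing down it reaches from about 0.4 to 0.875 m from the base axis. Payload 19.3 kg.
Tool frame: the origin (TCP) lies at the centre of the arm's flange, where the gripper is bolted on; the fingertips stand 173 mm ahead of it and the grasp point (between the pads) lies 155 mm ahead of it; z points along the fingers, y is the line along which they close (so a half turn about z gives the same grasp; the last joint's range is limited). The gripper opens to 85 mm and grips with 20 to 120 N. Pads are 22 mm wide; open, the fingers measure 114 mm over their backs; the gripper's body (76 mm by 85 mm) begins 54 mm behind the grasp point. The pads swing forward as they close: fully open they stand 13 mm farther back than shut.
Start: joints at [-1.292, 0.521, -0.036, 1.599, 0.021, 1.021, -0.113], TCP at [0.214, 0.587, 0.405] pointing down, gripper open.
Joint ranges: [-2.91, 2.91], [-0.3, 2.13], [-1.5, 1.42], [0.17, 2.43], [-1.26, 4.41], [0.16, 1.93], [-2.52, 2.52]. Speed limits (rad/s): [1.89, 1.89, 2.39, 2.39, 3.01, 3.01, 3.01].

INTERFACE

Orientations are given as [roll, pitch, yaw] about the fixed x, y, z axes, in that order (R = Rz(yaw) Ry(pitch) Rx(roll)).
In Python, from workcell import bot, imaging, job gives the robot as it stands.
- The arm moves only by the tool carry_out, never from a script. Its argument "targets" is a list of rows, each a list of 3 entries, a list of its own where there are three numbers: the shift along the tool's x, y, z in units of 0.25 m (1.0 is 0.25 m), then the turn, a rotation vector about the tool's x, y, z in units of 180 degrees (1.0 is 180 degrees), then the opening, from 0 (shut) to 1 (fully open). In form: [[[tx, ty, tz], [wx, wy, wz], jaw], ...]. A call has 1 to 8 rows; each row shifts and turns the commanded pose from where the row before left it, along the tool's axes as they then stand; what a row does not reach is not made up. A row lasts 1/8 s, in which the tool goes at most 62.5 mm and 10.7 degrees, less where a joint would pass 70% of its speed; a pose out of reach is approached as far as the arm can. A call with a number of a shift or a turn outside -1 to 1 is refused whole. A call with a gripper value outside its range is refused whole. The fingers move at their own pace and stop on an object; "force" is the grip in N (left out, the last holds). Time passes only in rows, so rows that do not move let the fingers close. It gives the time, the measured TCP pose, the force and the opening at its end, in the units of the state.
- bot.observe(): the state, without advancing time (a new reading comes with each control period).
- imaging.grab_frame(name): name is "scene" or "top"; returns a dict with "pixels" (384x512x3 uint8, red, green, blue), "mtx" (3x3 intrinsics, pixels), "k1" (the pictures are not rectified: a ray, as slopes to the right and down, at radius r is drawn at 1 + k1 r^2 times it, then the intrinsics apply), "cam_to_world" (4x4, takes a point from camera to world coordinates). Camera axes: x right, y down, z forward; pixel columns grow to the right and rows downward; lengths in m; the calibration is good to about 2 mm. A picture is of the moment at which its call begins. There is no depth.
- job.job_done(): hands the job in, once; it reports no verdict.
The state is a dict: "clock": time; "qpos": joint angles; "qd": joint speeds; "joint_efforts": joint torques, N m; "position": TCP position; "tool_rot": TCP orientation; "force": force on the tool from outside, world axes, zero at the start; "moment": the same for the moment, N m; "grip_width": finger opening in m.
Only numpy, scipy, OpenCV 4.12 (cv2) and the standard library are available. Lean on these libraries where they do the work, as an engineer would, in place of code of your own. Each camera call takes 0.05 s, during which the arm holds its last target. There are 200 camera calls.

TASK

The five flip lids of the curved sample tray stand open. Run a fingertip along the curve, just above the deck, from the left end to the right end as seen from the robot, so that the lids fold fully shut one after another. Use only a light touch: do not lift or shove the tray, and leave the jar, the vial and the petri dish round it where they stand.

Things in the scene. Friction and masses are not known exactly. Their poses are not given: they have to be found in the camera images.
- tray: Loose bow-shaped aluminium sample tray, 1.2 kg or so, 36 mm high, deck 40 mm wide, grey foot 54 mm wide; its middle line is an arc of radius 105 mm, reaching 63 degrees either side of x, plus round ends of 20 mm radius. Origin: the arc's centre, at worktop level (empty space inside the bow). x: to the middle of the bow (lid 2), roughly away from the robot; y: towards its left end (lid 0); z up.
- lid0 (a joint): White flip lid 0 (0 leftmost seen from the robot, 4 rightmost), 30 mm along the arc, 28 across, 3 thick. Value: 0 shut flat, 1.57 upright, stop at 1.95. Hinge at its left edge, square to the arc, 15 mm from the well's centre, 38 mm above the worktop; pushed from the left it folds right on to its well. Stays where left when nearly upright, drops shut by itself below about 0.75 rad.
- seat0 (a point): Point on the tray above the centre of well 0, 105 mm from the arc's centre, at the height of the top of the shut lid (40 mm above the worktop). The wells are 0.45 rad apart along the arc: lid 0 at +0.9 rad from the tray's x axis, lid 4 at -0.9 rad; point axes are as the tray's.
- lid1 (a joint): White flip lid 1 (0 leftmost seen from the robot, 4 rightmost), 30 mm along the arc, 28 across, 3 thick. Value: 0 shut flat, 1.57 upright, stop at 1.95. Hinge at its left edge, square to the arc, 15 mm from the well's centre, 38 mm above the worktop; pushed from the left it folds right on to its well. Stays where left when nearly upright, drops shut by itself below about 0.75 rad.
- seat1 (a point): Point on the tray above the centre of well 1, 105 mm from the arc's centre, at the height of the top of the shut lid (40 mm above the worktop). The wells are 0.45 rad apart along the arc: lid 0 at +0.9 rad from the tray's x axis, lid 4 at -0.9 rad; point axes are as the tray's.
- lid2 (a joint): White flip lid 2 (0 leftmost seen from the robot, 4 rightmost), 30 mm along the arc, 28 across, 3 thick. Value: 0 shut flat, 1.57 upright, stop at 1.95. Hinge at its left edge, square to the arc, 15 mm from the well's centre, 38 mm above the worktop; pushed from the left it folds right on to its well. Stays where left when nearly upright, drops shut by itself below about 0.75 rad.
- seat2 (a point): Point on the tray above the centre of well 2, 105 mm from the arc's centre, at the height of the top of the shut lid (40 mm above the worktop). The wells are 0.45 rad apart along the arc: lid 0 at +0.9 rad from the tray's x axis, lid 4 at -0.9 rad; point axes are as the tray's.
- lid3 (a joint): White flip lid 3 (0 leftmost seen from the robot, 4 rightmost), 30 mm along the arc, 28 across, 3 thick. Value: 0 shut flat, 1.57 upright, stop at 1.95. Hinge at its left edge, square to the arc, 15 mm from the well's centre, 38 mm above the worktop; pushed from the left it folds right on to its well. Stays where left when nearly upright, drops shut by itself below about 0.75 rad.
- seat3 (a point): Point on the tray above the centre of well 3, 105 mm from the arc's centre, at the height of the top of the shut lid (40 mm above the worktop). The wells are 0.45 rad apart along the arc: lid 0 at +0.9 rad from the tray's x axis, lid 4 at -0.9 rad; point axes are as the tray's.
- lid4 (a joint): White flip lid 4 (0 leftmost seen from the robot, 4 rightmost), 30 mm along the arc, 28 across, 3 thick. Value: 0 shut flat, 1.57 upright, stop at 1.95. Hinge at its left edge, square to the arc, 15 mm from the well's centre, 38 mm above the worktop; pushed from the left it folds right on to its well. Stays where left when nearly upright, drops shut by itself below about 0.75 rad.
- seat4 (a point): Point on the tray above the centre of well 4, 105 mm from the arc's centre, at the height of the top of the shut lid (40 mm above the worktop). The wells are 0.45 rad apart along the arc: lid 0 at +0.9 rad from the tray's x axis, lid 4 at -0.9 rad; point axes are as the tray's.
- jar: Bystander: jar with white screw cap, 50 mm across, 77 mm high, upright behind the tray. Origin at the centre of its underside.
- vial: Bystander: slim sample vial with white screw cap, 30 mm across, 84 mm high, upright behind the tray. Origin at the centre of its underside.
- dish: Bystander: small open glass petri dish, 56 mm across, 14 mm high, on the worktop inside the bow. Origin at the centre of its underside.

How it is judged:
By the outcome, as a careful person would: the job done as asked, in the order asked, and still so for the second after the job is handed in, with the robot touching nothing.
It also fails if it takes over 48 s, if anything falls off the work surface, if the arm or the gripper's body presses on something with over 40 N, if the wrist force passes 120 N, or if a joint passes its speed limit or range.

## Working session

There is one attempt and no reset: what is moved stays moved. The work goes in short steps, Python scripts to look and compute and a tool call to move; the robot and the scene stay as the last step left them, time stands still between calls to the robot, and variables do not carry over. Pictures are saved under pics/ and viewed, on a budget of 10 in all, crops included, one or two more only if the job needs it, and the job is handed in when it is done.

Besides the shell and the picture viewer there is one more tool, called after "Request:" as name([rows], argument=value, ...), one row to a line, values as JSON. carry_out: Moves the arm, as the interface text tells. Its arguments: {"type":"object","properties":{"targets":{"type":"array"},"force":{"type":"number"}},"required":["targets"]}

```bash
mkdir -p pics
python3 - <<'E'
from workcell import bot, imaging
import cv2, numpy as np
for n in ("top","scene"):
    f=imaging.grab_frame(n); cv2.imwrite(f"pics/{n}0.png",cv2.resize(f["pixels"][:,:,::-1],(800,600),interpolation=cv2.INTER_CUBIC))
    np.savez(f"{n}.npz",**f); print(n,f["mtx"].tolist(),f["k1"],np.round(f["cam_to_world"],3).tolist())
print(bot.observe())
E
```

```text
top [[395.5930128556577, 0.0, 260.255132120175], [0.0, 395.5930128556577, 190.64315020760887], [0.0, 0.0, 1.0]] -0.039577638651097764 [[-0.096, -0.971, 0.217, 0.426], [-0.995, 0.092, -0.025, 0.066], [0.004, -0.219, -0.976, 0.942], [0.0, 0.0, 0.0, 1.0]]
scene [[369.71444945272145, 0.0, 255.0866100131918], [0.0, 369.71444945272145, 193.81279229894557], [0.0, 0.0, 1.0]] -0.08909675286520743 [[0.54, -0.375, 0.754, -0.011], [-0.842, -0.264, 0.471, -0.338], [0.023, -0.889, -0.458, 0.451], [0.0, 0.0, 0.0, 1.0]]
{'clock': 0.1, 'qpos': array([-1.29222942,  0.52194158, -0.03632272,  1.59993806,  0.02120142,
        1.0210861 , -0.11279301]), 'qd': array([ 5.48348297e-04, -8.03208270e-04,  6.11142196e-05,  2.02872517e-04,
        4.07525763e-04,  1.00526305e-03,  7.42792184e-04]), 'joint_efforts': array([ 4.57594244e-03, -9.28482485e+01,  1.98495425e+00, -3.70524752e+01,
        1.81745086e-02,  5.72852834e-03, -4.78310085e-05]), 'position': array([0.21356803, 0.58725037, 0.40419588]), 'tool_rot': array([-3.14060718e+00,  7.17898548e-05,  2.79281822e+00]), 'force': array([ 0.86989594, -0.60899951,  0.43638451]), 'moment': array([0.0090072 , 0.01026444, 0.01141471]), 'grip_width': 0.08528134591080305}
```

View pics/top0.png

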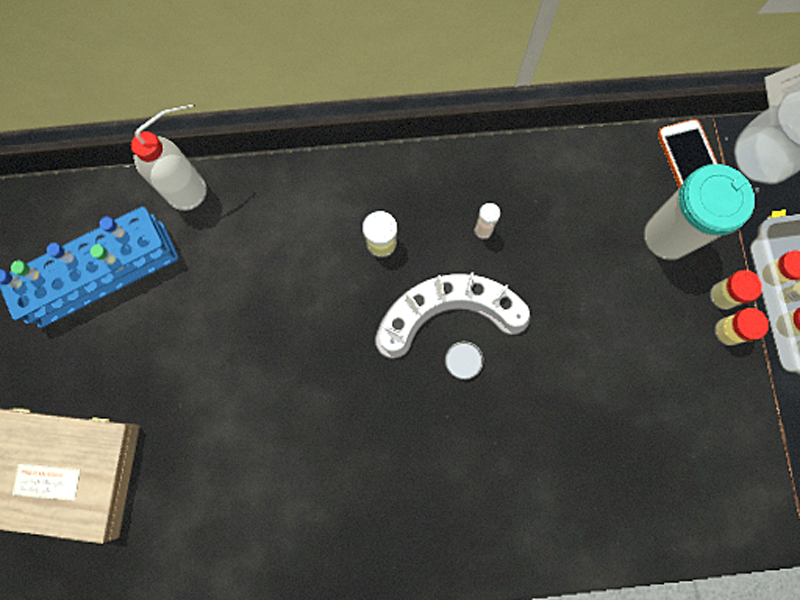

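View pics/scene0.png

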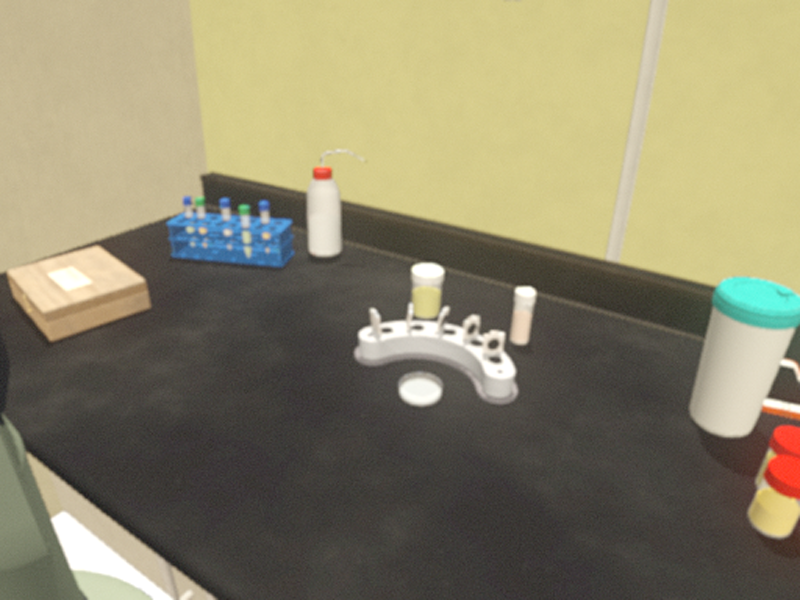

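The overview shows the tray at about (450,310) in the top view. The jar is at (380,240), the vial at (487,222) and the dish at (463,360). Next I'll enlarge both views.

Run:
```python
import cv2, numpy as np
t=np.load("top.npz")["pixels"][125:247,230:350,::-1]; s=np.load("scene.npz")["pixels"][160:262,220:352,::-1]
cv2.imwrite("pics/topc.png",cv2.resize(t,None,fx=4.9,fy=4.9,interpolation=cv2.INTER_CUBIC))
```

```text
(no output)
```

View pics/topc.png

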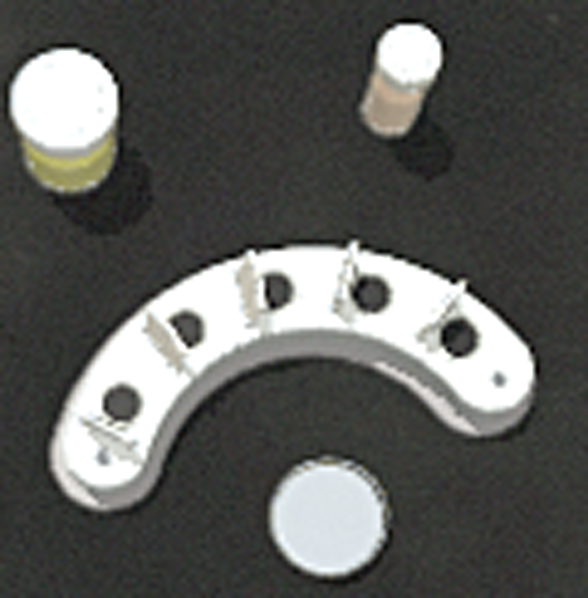

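The crop shows well centres at (122,402), (185,328), (273,291), (370,293) and (459,337). The screws are at (103,457) and (500,378), the jar cap at (64,100), the vial cap at (409,55) and the dish at (328,517). I'll fit the tray to these.

```bash
cat > h.py <<'E'
import numpy as np, cv2
from scipy.optimize import least_squares
def ray(f,px):
    d=np.array([f["k1"],0,0,0,0],float)
    p=cv2.undistortPoints(np.array(px,float).reshape(-1,1,2),f["mtx"],d)[:,0]
    # drawn = (1+k1 r^2)*ray : standard model
    T=f["cam_to_world"]; return T[:3,3],np.c_[p,np.ones(len(p))]@T[:3,:3].T
def at(f,px,z):
    o,d=ray(f,px); return o+d*((z-o[2])/d[:,2])[:,None]
E
python3 - <<'E'
from h import *
f=np.load("top.npz")
c=lambda L:[((u+.5)/4.9-.5+230,(v+.5)/4.9-.5+125) for u,v in L]
W=at(f,c([(122,402),(185,328),(273,291),(370,293),(459,337)]),.036)[:,:2]
al=np.array([.9,.45,0,-.45,-.9])
g=lambda p:p[:2]+.105*np.c_[np.cos(al+p[2]),np.sin(al+p[2])]
r=least_squares(lambda p:(g(p)-W).ravel(),[.4,.05,0]); print(r.x,r.fun.reshape(-1,2).round(4).tolist()); print(g(r.x).round(4).tolist())
print(W[0],"screws",at(f,c([(103,457),(500,378)]),.036))
print("dish",at(f,c([(328,517)]),.012),"jar",at(f,c([(64,100)]),.077),"vial",at(f,c([(409,55)]),.084))
# outline check
im=f["pixels"][125:247,230:350,::-1].copy(); im=cv2.resize(im,None,fx=4.9,fy=4.9)
T=f["cam_to_world"]; Ti=np.linalg.inv(T); x,y,t=r.x
def proj(P):
    q=cv2.projectPoints(np.array(P,float),cv2.Rodrigues(Ti[:3,:3])[0],Ti[:3,3],f["mtx"],np.array([f["k1"],0,0,0.]))[0][:,0]
    return [(int((u+.5-230)*4.9),int((v+.5-125)*4.9)) for u,v in q]
a=np.linspace(-1.1,1.1,60)+t
for R in(.085,.125): 
    for q in proj(np.c_[x+R*np.cos(a),y+R*np.sin(a),0*a+.036]): cv2.circle(im,q,1,(0,0,255),-1)
for k in al: # hinge line & lid upright at 1.57
    b=k+t+.1429
    for R in np.linspace(.091,.119,6):
        for h,col in((.038,(0,200,0)),(.068,(255,0,0))):
            cv2.circle(im,proj([[x+R*np.cos(b),y+R*np.sin(b),h]])[0],2,col,-1)
cv2.imwrite("pics/fit.png",im)
E
```

```text
[ 0.53451739 -0.02808922  0.09911852] [[-0.0001, 0.0003], [-0.0003, 0.0002], [0.0005, -0.0003], [-0.0, -0.0004], [0.0, 0.0002]]
[[0.5913, 0.0602], [0.6241, 0.0267], [0.639, -0.0177], [0.6331, -0.0642], [0.6076, -0.1035]]
[0.59143832 0.05989198] screws [[ 0.56604888  0.0712476   0.036     ]
 [ 0.58589377 -0.12060555  0.036     ]]
dish [[ 0.5304176  -0.03378049  0.012     ]] jar [[0.7299248  0.07399982 0.077     ]] vial [[ 0.73448309 -0.08901337  0.084     ]]
```

View pics/fit.png

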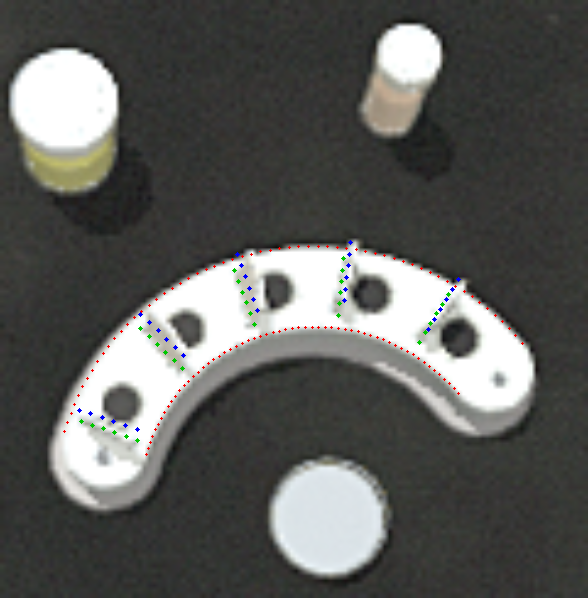

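The arc fits within 0.5 mm: centre (0.5345,-0.0281), yaw 0.099. My plan is a shut gripper with tool yaw = φ+π/2. It then travels along tool −x, and every step along the arc is the same row. I'll start behind the left end, at φ=1.5, with the tip about 10 mm above the shut lids.

Request:
carry_out([
  [[-0.12,-0.092,0],[0,0,0],0],
  [[-0.12,-0.092,0],[0,0,0],0],
  [[-0.12,-0.092,0],[0,0,0],0],
  [[-0.12,-0.092,0],[0,0,0],0],
  [[-0.12,-0.092,0],[0,0,0],0],
  [[-0.12,-0.092,0],[0,0,0],0],
  [[-0.12,-0.092,0],[0,0,0],0],
  [[-0.12,-0.092,0],[0,0,0],0],
])

```text
clock: 1.1
position: [0.3768, 0.3312, 0.4046]
tool_rot: [-3.141, -0.0, 2.793]
force: [-0.2, 0.6, -0.2]
grip_width: 0.0001
```

Request:
carry_out([
  [[-0.12,-0.092,0],[0,0,0],0],
  [[-0.12,-0.092,0],[0,0,0],0],
  [[-0.12,-0.092,0],[0,0,0],0],
  [[-0.12,-0.092,0],[0,0,0],0],
  [[-0.12,-0.092,0],[0,0,0],0],
  [[0,0,0],[0,0,-0.044],0],
  [[0,0,0],[0,0,-0.044],0],
  [[0,0,0],[0,0,0],0],
])

```text
clock: 2.1
position: [0.4779, 0.1729, 0.4045]
tool_rot: [-3.142, -0.0, 3.068]
force: [0.5, -0.1, 0.5]
grip_width: 0.0002
```

```bash
cat > go.py <<'E'
import numpy as np, sys
from workcell import bot
from scipy.spatial.transform import Rotation as R
s=bot.observe(); Rt=R.from_euler("xyz",s["tool_rot"]); phi,z=float(sys.argv[1]),float(sys.argv[2])
c=np.array([.5345,-.0281]); p=np.array([*(c+.105*np.array([np.cos(phi),np.sin(phi)])),z+.173])
G=R.from_euler("xyz",[np.pi,0,phi+np.pi/2])
print("shift units",(Rt.inv().apply(p-s["position"])/.25).round(4),"turn",((Rt.inv()*G).as_rotvec()/np.pi).round(4))
d=s["position"][:2]-c; print(s["clock"],s["position"],s["tool_rot"],"phi",np.arctan2(d[1],d[0]),"r",np.hypot(*d),"tipz",s["position"][2]-.173,"F",s["force"],s["grip_width"],s["qpos"].round(2))
E
python3 go.py 1.5 .05
```

```text
shift units [-0.2838 -0.3651  0.7261] turn [-0.     -0.0001 -0.0008]
2.1 [0.47793071 0.1728725  0.40454099] [-3.14155534e+00 -3.75873530e-04  3.06825899e+00] phi 1.8451748256404494 r 0.2087822564730915 tipz 0.2315409933490274 F [ 0.53376278 -0.14762303  0.47636244] 0.00017926281319966038 [-0.49  0.34  0.04  1.91 -0.02  0.9   1.05]
```

Request:
carry_out([
  [[-0.142,-0.183,0],[0,0,0],0],
  [[-0.142,-0.182,0],[0,0,0],0],
  [[0,0,0.15],[0,0,0],0],
  [[0,0,0.15],[0,0,0],0],
  [[0,0,0.15],[0,0,0],0],
  [[0,0,0.15],[0,0,0],0],
  [[0,0,0.08],[0,0,0],0],
  [[0,0,0],[0,0,0],0],
])

```text
clock: 3.1
position: [0.5417, 0.0769, 0.2335]
tool_rot: [-3.14, -0.003, 3.067]
force: [-0.9, -0.5, 0.2]
grip_width: 0.0
```

```bash
python3 go.py 1.5 .05
python3 - <<'E'
from workcell import imaging
import cv2
f=imaging.grab_frame("top")["pixels"][125:247,230:350,::-1]; g=imaging.grab_frame("scene")["pixels"][150:272,215:355,::-1]
cv2.imwrite("pics/a.png",cv2.resize(cv2.hconcat([f,g]),None,fx=3,fy=3,interpolation=cv2.INTER_CUBIC))
E
```

```text
shift units [-0.0011 -0.0011  0.0419] turn [-0.0003 -0.0008 -0.0013]
3.1 [0.5416997  0.07694204 0.23348572] [-3.14049795e+00 -2.52743847e-03  3.06660534e+00] phi 1.5023622490725188 r 0.1052884867963741 tipz 0.06048572377129113 F [-0.88189849 -0.49365489  0.22636172] 3.53660960711007e-05 [-0.28  0.65  0.05  1.93 -0.05  0.57  1.3 ]
```

View pics/a.png

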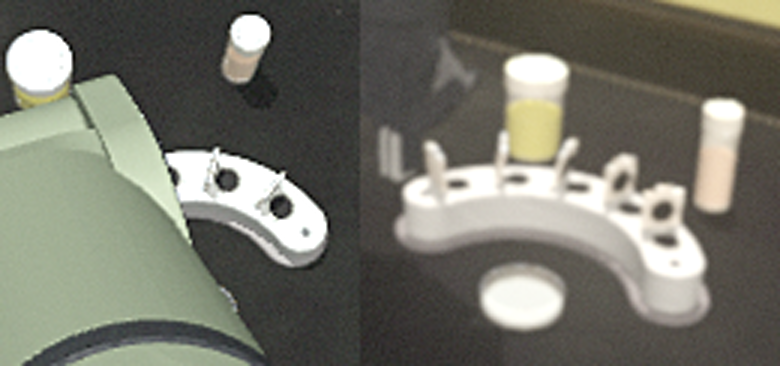

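The tip is at about (390,175) in the scene panel, behind lid 0 at (432,165), and all the lids are still open. I'll drop the last 10 mm and begin the arc, at 4.2 mm per row.

Request:
carry_out([
  [[0,0,0.042],[0,0,0],0],
  [[-0.0168,-0.00034,0],[0,0,0.01273],0],
  [[-0.0168,-0.00034,0],[0,0,0.01273],0],
  [[-0.0168,-0.00034,0],[0,0,0.01273],0],
  [[-0.0168,-0.00034,0],[0,0,0.01273],0],
  [[-0.0168,-0.00034,0],[0,0,0.01273],0],
  [[-0.0168,-0.00034,0],[0,0,0.01273],0],
  [[-0.0168,-0.00034,0],[0,0,0.01273],0],
])

```text
clock: 4.2
position: [0.5711, 0.0706, 0.2242]
tool_rot: [-3.142, -0.0, 2.787]
force: [-0.4, -0.4, 0.1]
grip_width: 0.0002
```

Request:
carry_out([
  [[-0.0168,-0.00034,0],[0,0,0.01273],0],
  [[-0.0168,-0.00034,0],[0,0,0.01273],0],
  [[-0.0168,-0.00034,0],[0,0,0.01273],0],
  [[-0.0168,-0.00034,0],[0,0,0.01273],0],
  [[-0.0168,-0.00034,0],[0,0,0.01273],0],
  [[-0.0168,-0.00034,0],[0,0,0.01273],0],
  [[-0.0168,-0.00034,0],[0,0,0.01273],0],
  [[-0.0168,-0.00034,0],[0,0,0.01273],0],
])

```text
clock: 5.2
position: [0.6002, 0.0542, 0.2242]
tool_rot: [-3.142, -0.0, 2.467]
force: [0.0, 0.1, 0.7]
grip_width: -0.0001
```

```bash
python3 go.py 0.9 .05
python3 - <<'E'
from workcell import imaging
import cv2
g=imaging.grab_frame("scene")["pixels"][150:272,215:355,::-1]
cv2.imwrite("pics/b.png",cv2.resize(g,None,fx=4,fy=4,interpolation=cv2.INTER_CUBIC))
E
```

```text
shift units [ 0.0012 -0.001   0.0048] turn [-0.     -0.     -0.0013]
5.2 [0.60017397 0.05415612 0.22419205] [-3.14155342e+00 -2.12792308e-05  2.46670757e+00] phi 0.8970267030010152 r 0.10525748768694504 tipz 0.05119204559222232 F [0.00793509 0.06662573 0.65766816] -8.958429158513767e-05 [-0.33  0.74  0.21  1.79 -0.23  0.63  0.91]
```

View pics/b.png

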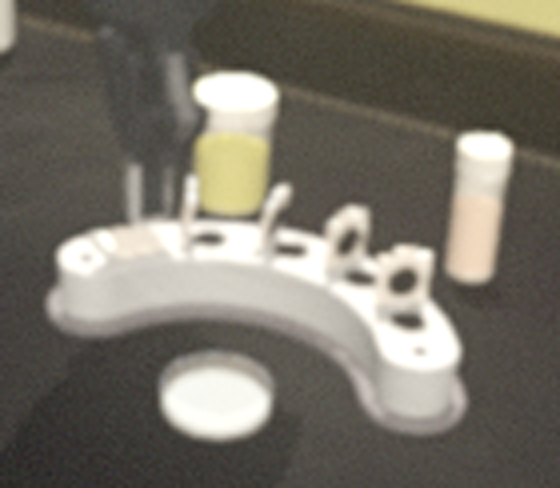

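Lid 0 now lies flat at (135,242), and the tip is just short of lid 1 at (190,215). The tray hasn't moved and the forces are under 1 N, so I'll continue.

Request:
carry_out([
  [[-0.0168,-0.00034,0],[0,0,0.01273],0],
  [[-0.0168,-0.00034,0],[0,0,0.01273],0],
  [[-0.0168,-0.00034,0],[0,0,0.01273],0],
  [[-0.0168,-0.00034,0],[0,0,0.01273],0],
  [[-0.0168,-0.00034,0],[0,0,0.01273],0],
  [[-0.0168,-0.00034,0],[0,0,0.01273],0],
  [[-0.0168,-0.00034,0],[0,0,0.01273],0],
  [[-0.0168,-0.00034,0],[0,0,0.01273],0],
])

```text
clock: 6.25
position: [0.6227, 0.0293, 0.2242]
tool_rot: [3.142, 0.0, 2.147]
force: [0.1, -0.6, -0.3]
grip_width: -0.0001
```

Request:
carry_out([
  [[-0.0168,-0.00034,0],[0,0,0.01273],0],
  [[-0.0168,-0.00034,0],[0,0,0.01273],0],
  [[-0.0168,-0.00034,0],[0,0,0.01273],0],
  [[-0.0168,-0.00034,0],[0,0,0.01273],0],
  [[-0.0168,-0.00034,0],[0,0,0.01273],0],
  [[-0.0168,-0.00034,0],[0,0,0.01273],0],
  [[-0.0168,-0.00034,0],[0,0,0.01273],0],
  [[-0.0168,-0.00034,0],[0,0,0.01273],0],
])

```text
clock: 7.25
position: [0.6362, -0.0013, 0.2242]
tool_rot: [-3.142, 0.0, 1.827]
force: [-0.6, -0.1, -0.3]
grip_width: 0.0001
```

Request:
carry_out([
  [[-0.0168,-0.00034,0],[0,0,0.01273],0],
  [[-0.0168,-0.00034,0],[0,0,0.01273],0],
  [[-0.0168,-0.00034,0],[0,0,0.01273],0],
  [[-0.0168,-0.00034,0],[0,0,0.01273],0],
  [[-0.0168,-0.00034,0],[0,0,0.01273],0],
  [[-0.0168,-0.00034,0],[0,0,0.01273],0],
  [[-0.0168,-0.00034,0],[0,0,0.01273],0],
  [[-0.0168,-0.00034,0],[0,0,0.01273],0],
])

```text
clock: 8.25
position: [0.6394, -0.0346, 0.2242]
tool_rot: [3.142, 0.0, 1.507]
force: [-0.3, -0.1, -1.4]
grip_width: -0.0
```

```bash
python3 go.py -0.06 .05
python3 - <<'E'
from workcell import imaging
import cv2
g=imaging.grab_frame("scene")["pixels"][150:272,215:355,::-1]
cv2.imwrite("pics/c.png",cv2.resize(g,None,fx=4,fy=4,interpolation=cv2.INTER_CUBIC))
E
```

```text
shift units [ 0.0008 -0.0003  0.0048] turn [ 0.      0.     -0.0012]
8.25 [ 0.63936759 -0.03460707  0.22420106] [3.14157194e+00 4.57034263e-05 1.50687076e+00] phi -0.061970849700001815 r 0.10506927734717103 tipz 0.05120106334643182 F [-0.27626836 -0.13867887 -1.37262183] -2.4161742549432144e-05 [-0.33  0.83  0.45  1.69 -0.5   0.74  0.31]
```

View pics/c.png

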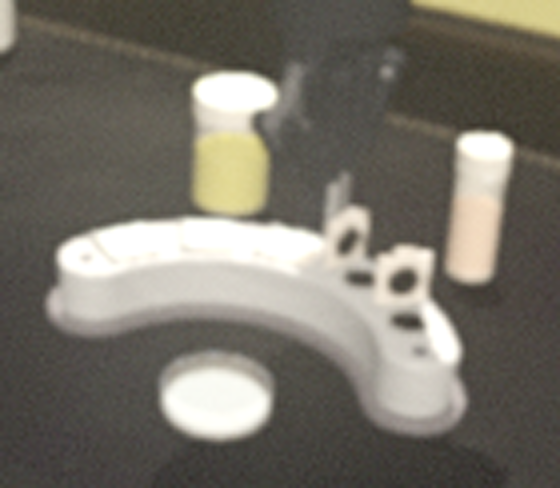

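Lids 0 to 2 are flat, from (90,250) to (310,250), with the tip just behind lid 3 at (340,235). The tray, jar and dish haven't moved. Next I'll finish the sweep and lift off.

Request:
carry_out([
  [[-0.0168,-0.00034,0],[0,0,0.01273],0],
  [[-0.0168,-0.00034,0],[0,0,0.01273],0],
  [[-0.0168,-0.00034,0],[0,0,0.01273],0],
  [[-0.0168,-0.00034,0],[0,0,0.01273],0],
  [[-0.0168,-0.00034,0],[0,0,0.01273],0],
  [[-0.0168,-0.00034,0],[0,0,0.01273],0],
  [[-0.0168,-0.00034,0],[0,0,0.01273],0],
  [[-0.0168,-0.00034,0],[0,0,0.01273],0],
])

```text
clock: 9.3
position: [0.6319, -0.0672, 0.2242]
tool_rot: [3.142, 0.0, 1.187]
force: [1.0, 0.9, -0.4]
grip_width: 0.0001
```

Request:
carry_out([
  [[-0.0168,-0.00034,0],[0,0,0.01273],0],
  [[-0.0168,-0.00034,0],[0,0,0.01273],0],
  [[-0.0168,-0.00034,0],[0,0,0.01273],0],
  [[-0.0168,-0.00034,0],[0,0,0.01273],0],
  [[-0.0168,-0.00034,0],[0,0,0.01273],0],
  [[-0.0168,-0.00034,0],[0,0,0.01273],0],
  [[-0.0168,-0.00034,0],[0,0,0.01273],0],
  [[-0.0168,-0.00034,0],[0,0,0.01273],0],
])

```text
clock: 10.3
position: [0.6146, -0.0958, 0.2242]
tool_rot: [-3.142, 0.0, 0.867]
force: [-0.3, 0.2, -0.5]
grip_width: 0.0003
```

Request:
carry_out([
  [[-0.0168,-0.00034,0],[0,0,0.01273],0],
  [[-0.0168,-0.00034,0],[0,0,0.01273],0],
  [[-0.0168,-0.00034,0],[0,0,0.01273],0],
  [[-0.0168,-0.00034,0],[0,0,0.01273],0],
  [[-0.0168,-0.00034,0],[0,0,0.01273],0],
  [[-0.0168,-0.00034,0],[0,0,0.01273],0],
  [[-0.0168,-0.00034,0],[0,0,0.01273],0],
  [[-0.0168,-0.00034,0],[0,0,0.01273],0],
])

```text
clock: 11.3
position: [0.5892, -0.1176, 0.2242]
tool_rot: [3.142, 0.0, 0.547]
force: [0.5, -0.0, 0.9]
grip_width: -0.0
```

Request:
carry_out([
  [[-0.0168,-0.00034,0],[0,0,0.01273],0],
  [[-0.0168,-0.00034,0],[0,0,0.01273],0],
  [[-0.0168,-0.00034,0],[0,0,0.01273],0],
  [[-0.0168,-0.00034,0],[0,0,0.01273],0],
  [[-0.0168,-0.00034,0],[0,0,0.01273],0],
  [[-0.0168,-0.00034,0],[0,0,0.01273],0],
  [[0,0,-0.08],[0,0,0],0],
  [[0,0,-0.12],[0,0,0],0],
])

```text
clock: 12.3
position: [0.5664, -0.128, 0.2755]
tool_rot: [-3.142, 0.001, 0.31]
force: [0.3, 0.7, 0.3]
grip_width: -0.0
```

Request:
carry_out([
  [[0,0,-0.15],[0,0,0],0],
  [[0,0,-0.15],[0,0,0],0],
  [[0,0,-0.15],[0,0,0],0],
  [[0,0,-0.1],[0,0,0],0],
  [[0,0,0],[0,0,0],0],
])

```text
clock: 12.92
position: [0.5665, -0.1283, 0.4144]
tool_rot: [3.14, -0.003, 0.31]
force: [0.8, 0.6, -0.2]
grip_width: 0.0
```

```bash
python3 go.py -1.2 .05
python3 - <<'E'
from workcell import imaging
import cv2, numpy as np
f=imaging.grab_frame("top")["pixels"]; g=imaging.grab_frame("scene")["pixels"]
a,b=[np.load(n+".npz")["pixels"] for n in("top","scene")]
T=lambda x:x[125:247,230:350,::-1]; S=lambda x:x[150:272,215:355,::-1]
cv2.imwrite("pics/d.png",cv2.resize(cv2.vconcat([cv2.hconcat([T(a),S(b)]),cv2.hconcat([T(f),S(g)])]),None,fx=2.45,fy=2.45,interpolation=cv2.INTER_CUBIC))
E
```

```text
shift units [ 0.0232 -0.0024  0.7658] turn [ 0.0004 -0.001  -0.0194]
12.925 [ 0.56653892 -0.12826002  0.41444153] [ 3.14034588 -0.00321925  0.30992062] phi -1.2612046647742585 r 0.10515950353359013 tipz 0.24144152959850945 F [ 0.84644736  0.56602478 -0.23591873] 3.782774132842692e-05 [-0.5   0.63  0.96  1.74 -0.58  1.08 -0.6 ]
```

View pics/d.png

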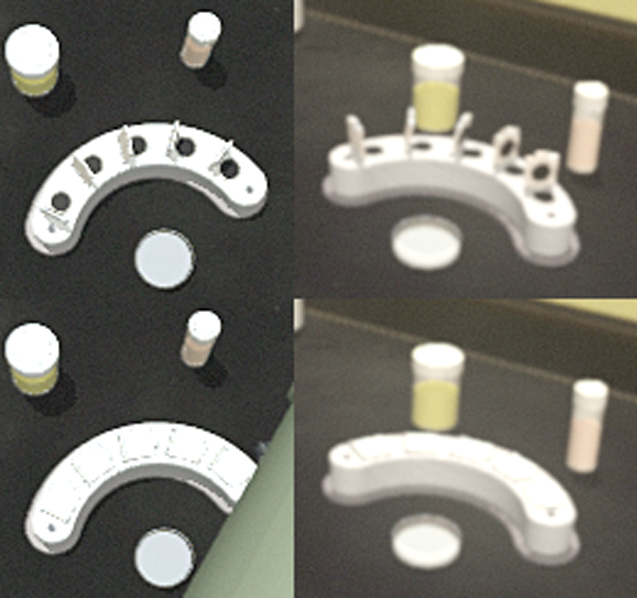

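All five lids are flat: bottom right, deck at (340–560, 440–510) with nothing standing up. The tray, jar, vial and dish are at the same pixels as before, and the arm is clear, so I'm handing in.

```bash
python3 -c "
from workcell import job
print(job.job_done())"
```

```text
the job is handed in; nothing more can be done
None
```

All five lids are shut, and I handed the job in at about 13 s of the 48 s allowed. I ran the shut fingertips once along the tray's arc from left to right, about 11 mm above the shut lids, then lifted straight up.

- **Lids:** they folded one after another, left to right. Pictures on the way showed lid 0 flat, then lids 0 to 2. The last scene picture shows all five flat. In the last top picture the arm hides the tray's right end, so lid 4 is confirmed only by the scene view.
- **Light touch:** the force readings at the end of each move stayed within about 1.5 N. I did not read the force during a move.
- **Surroundings:** the tray, jar, vial and dish looked unmoved when I compared the first and last pictures by eye. The arm ended about 0.24 m above the worktop, touching nothing.

No check failed or disagreed.

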